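# Clock the hose elbow to its saddle

### The arm

A 6-joint arm with a two-finger parallel gripper is mounted at the origin on the work surface. World frame = base frame: x ahead of the robot, y to its left, z up, the work surface at z = 0. Lengths are in m, angles in rad, forces in N, time in s.
With the tool pointing down it reaches from about 0.3 to 0.775 m from the base axis. Payload 14.6 kg.
Tool frame: the origin (TCP) lies at the very end of the fingers, on their centre line; the grasp point (between the pads) lies 19 mm behind it; z points along the fingers, y is the direction in which the jaws open and shut (so a half turn about z gives the same grasp; the last joint's range is limited). The gripper opens to 94 mm and grips with 3 to 60 N. Pads are 16 mm wide; open, the fingers measure 119 mm over their backs; the gripper's body (75 mm by 177 mm) begins 78 mm behind the grasp point.
Start: joints at [-1.248, 0.3, 1.521, -0, 1.321, -0.067], TCP at [0.209, -0.509, 0.205] pointing down, gripper open.
Joint ranges: [-3.03, 3.03], [-0.79, 2.21], [0.23, 2.52], [-1.04, 4.18], [0, 3.07], [-2.55, 2.55]. Speed limits (rad/s): [2.22, 2.22, 2.57, 3.14, 3.14, 3.14].

### API

Orientations are given as [roll, pitch, yaw] about the fixed x, y, z axes, in that order (R = Rz(yaw) Ry(pitch) Rx(roll)).
In Python, from station import ctrl, eyes gives the robot as it stands.
- The arm moves only by the tool jog_arm, never from a script. Its argument "moves" is a list of rows, each a list of 3 entries, a list of its own where there are three numbers: the shift along the world's x, y, z in mm, then the turn, a rotation vector about the world's x, y, z in units of 5 degrees (1.0 is 5 degrees), then the finger opening in mm, from 0 to 94. In form: [[[tx, ty, tz], [wx, wy, wz], jaw], ...]. A call has 1 to 5 rows; each row is the pose to reach, as a shift and turn from the pose commanded when the call began; what a row does not reach only later rows make up. A row lasts 1/12 s, in which the tool goes at most 41.7 mm and 7.16 degrees, less where a joint would pass 70% of its speed; a pose out of reach is approached as far as the arm can. A call with a gripper value outside its range is refused whole. The fingers move at their own pace and stop on an object; "squeeze" is the grip in N (left out, the last holds). Time passes only in rows, so rows that repeat a pose let the fingers close. It gives the time, the measured TCP pose, the force and the opening at its end, in the units of the state.
- ctrl.get_obs(): the state, without advancing time (a new reading comes with each control period).
- eyes.camera(name): name is "scene" or "top" or "wrist"; returns a dict with "frame" (400x640x3 uint8, red, green, blue), "vertical_fov" (degrees; the focal length in pixels is half the picture's height over the tangent of half this angle, whatever the lens; pixels are square), "cx", "cy" (the principal point, pixels), "k1" (the pictures are not rectified: a ray, as slopes to the right and down, at radius r is drawn at 1 + k1 r^2 times it, then the intrinsics apply), "eye" and "attitude" of the camera in the world; the wrist camera has in their place "hand_eye" (4x4, takes a point from camera to tool coordinates, whose origin is the TCP and whose axes are the flange's). Camera axes: x right, y down, z forward; pixel columns grow to the right and rows downward; lengths in m; the calibration is good to about 2 mm. A picture is of the moment at which its call begins: read the wrist's pose just before it. There is no depth.
- ctrl.hand_in(): hands the job in, once; it reports no verdict.
The state is a dict: "time_s": time; "qpos": joint angles; "joint_vel": joint speeds; "tau": joint torques, N m; "ee_pos": TCP position; "eef_rot": TCP orientation; "force": force on the tool from outside, world axes, zero at the start; "moment": the same for the moment, N m; "grip_width": finger opening in m.
Only numpy, scipy, OpenCV 4.12 (cv2) and the standard library are available. Lean on these libraries where they do the work, as an engineer would, in place of code of your own. Each camera call takes 0.05 s, during which the arm holds its last target.

### The job

The brass hose elbow on top of the pump housing is not screwed in far enough yet. Screw it further in, clockwise seen from above, until its outlet points straight along the steel bracket at the middle of the hose saddle, and leave it there. Its thread is sealed, so do not unscrew it and do not wind it well past the saddle; leave the other things on the bench where they are.

Things in the scene. Friction and masses are not known exactly. Their poses are not given: they have to be found in the camera images.
- housing: Cast aluminium pump housing bolted to the bench: flange 150 x 130 x 14 mm, round body 112 mm across, tapering from 36 mm height to a neck 48 mm across whose top is 88 mm above the bench. A 38 mm stub pipe (flange 46 mm) sticks out level along its -y to 100 mm from the axis, centre 34 mm up. Origin on the bench, on the upright axis about which the elbow turns; z up.
- elbow (a joint): How far the elbow is screwed in (rad): grows as it turns clockwise seen from above. It starts between 0.45 and 1.25; the right end value differs each time (it depends on the bracket). Below 0.2 counts as unscrewed; its range is 0 to 5.9 and there is no stop where the job is done. The thread is stiff (about 0.3 N m, some 6 to 7 N pushed 45 mm from the axis) and stays where it is left; it sinks 2 mm per full turn.
- outlet (a point): Centre of the open end of the brass elbow's outlet, 75 mm from the elbow's upright axis and about 129 mm above the bench. The elbow: a hexagon 32 mm across flats at the foot (93 to 106 mm above the bench), an upright pipe 27 mm thick, and at its top a level round hose tail 19 mm thick (barbs 23 mm near the end) running from the axis to the outlet, its top about 139 mm (at the bend 145 mm) above the bench. The point's x axis points outwards along the tail.
- bracket: Steel bracket clamped on the housing's neck, fixed, at a different angle each time. Origin on the bench on the elbow's upright axis (same point as the housing's origin); its x axis points level from that axis along the bracket to the saddle, z up. A strip 22 mm wide runs out to 117 mm with its top 78 mm above the bench, and carries the saddle.
- saddle (a point): Middle of the floor of the hose saddle, an open U-shaped cradle at the end of the bracket, 105 mm from the elbow's axis, 114 mm above the bench. The U spans 93 to 117 mm from the axis; its two ears stand 40 mm apart (centres), 4 mm thick, up to 136 mm above the bench. The elbow's outlet ends 18 mm short of it.
- clutch_disc: Dark clutch disc 200 mm across, 22 mm high at the hub, lying loose on the bench; origin at its centre underneath. Leave alone.
- wrench: Steel spanner 200 mm long lying loose along its x axis; origin at the centre of its underside. Leave alone.
- stand: Measuring stand: dark steel block 50 x 60 x 55 mm with an upright rod 205 mm high and a cross arm (-40 to +90 mm along its y, 161 mm up); origin at the centre of its underside. Leave alone.
- bolt_tray: Steel tray 120 x 90 x 30 mm with bolts in it; origin at the centre of its underside. Leave alone.
Not all that is in view belongs to the job. There is more than one size of the housing; the job needs the largest.

How it is judged:
By the outcome, as a careful person would: the job done as asked, in the order asked, and still so for the second after the job is handed in, with the robot touching nothing.
It also fails if it takes over 42 s, if anything falls off the work surface, if the arm or the gripper's body presses on something with over 40 N, if the wrist force passes 120 N, or if a joint passes its speed limit or range.

## Working session

There is one attempt and no reset: what is moved stays moved. The work goes in short steps, Python scripts to look and compute and a tool call to move; the robot and the scene stay as the last step left them, time stands still between calls to the robot, and variables do not carry over. Pictures are saved under pics/ and viewed, and the job is handed in when it is done.

Besides the shell and the picture viewer there is one more tool, called after "Request:" by a JSON object that holds its "fn" and its "kwargs". jog_arm: Moves the arm, as the interface text tells. Its arguments: {"type":"object","properties":{"moves":{"type":"array","items":{"type":"array"}},"squeeze":{"type":"number"}},"required":["moves"]}

```bash
mkdir -p pics; cat > h.py <<'E'
import numpy as np, cv2
from station import ctrl, eyes
from scipy.spatial.transform import Rotation as R
def grab(n,tag):
    o=ctrl.get_obs(); c=eyes.camera(n); f=np.array(c["frame"])
    cv2.imwrite(f"pics/{tag}.png",f[:,:,::-1]); 
    np.save(f"pics/{tag}.npy",{"c":c,"o":o},allow_pickle=True)
    return c,o
E
python3 - <<'E'
from h import *
for n in("scene","top","wrist"):
    c,o=grab(n,n+"0"); print(n,{k:v for k,v in c.items() if k!="frame"})
print(o)
E
```

```text
scene {'vertical_fov': 54.33700340515855, 'cx': 313.7063456176007, 'cy': 196.2222794051829, 'k1': -0.07503301101761148, 'eye': array([1.19661709, 0.50918682, 0.70840163]), 'attitude': array([-2.22984844e+00, -2.07734434e-03,  2.25933766e+00])}
top {'vertical_fov': 52.72014033779569, 'cx': 319.5419123982965, 'cy': 203.94756706587685, 'k1': -0.0949552042030503, 'eye': array([5.17772660e-01, 9.97413769e-04, 1.23293123e+00]), 'attitude': array([-3.08979466,  0.02029448, -1.55145431])}
wrist {'vertical_fov': 65.2434844406911, 'cx': 318.02749291204304, 'cy': 203.45339445251298, 'k1': -0.021951678001179822, 'hand_eye': array([[ 3.28714623e-04, -9.66067382e-01, -2.58289965e-01,
         7.47458580e-02],
       [ 9.99999880e-01,  4.11347110e-04, -2.65881183e-04,
         1.54798639e-03],
       [ 3.63105969e-04, -2.58289847e-01,  9.66067401e-01,
        -1.79585175e-01],
       [ 0.00000000e+00,  0.00000000e+00,  0.00000000e+00,
         1.00000000e+00]])}
{'time_s': 0.1, 'qpos': array([-1.24758556e+00,  3.00397262e-01,  1.52149799e+00, -1.19985679e-05,
        1.32074195e+00, -6.65950154e-02]), 'joint_vel': array([-7.73580763e-04,  2.28116597e-04, -2.39632288e-03, -9.64475444e-04,
       -5.44969427e-06,  3.29140816e-04]), 'tau': array([ 2.58793072e-03, -5.32640934e+01, -3.53280258e+01,  7.10396119e-02,
        2.35141284e-02, -7.20576213e-05]), 'ee_pos': array([ 0.20892579, -0.50851514,  0.20496199]), 'eef_rot': array([-3.14054965e+00, -5.79135640e-05,  3.89808729e-01]), 'force': array([0.28207732, 0.66069451, 0.28250117]), 'moment': array([-0.05073264,  0.00574758,  0.00428969]), 'grip_width': 0.09416024304442858}
```

View pics/scene0.png

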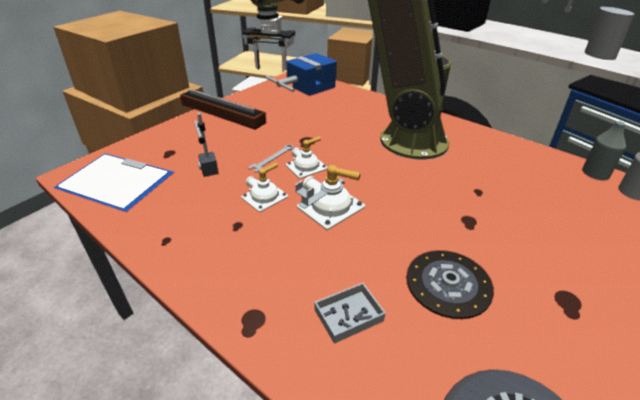

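View pics/top0.png

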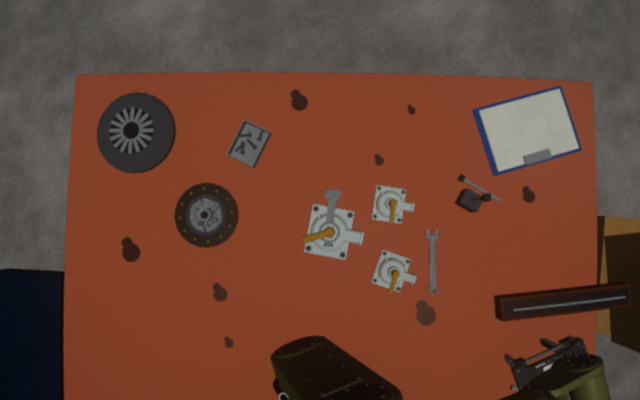

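View pics/wrist0.png

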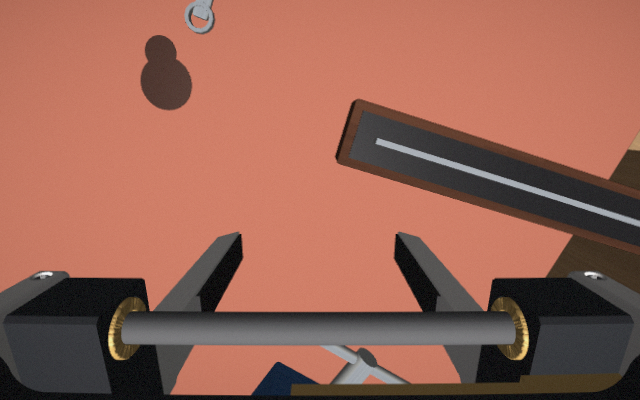

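The scene picture shows three pump housings and the top picture gives their layout. The largest housing is at (330,232) in the top view, with its brass tail pointing left and its bracket pointing up.

```bash
cat >> h.py <<'E'
def rays(c,px,pose=None):
    px=np.atleast_2d(np.array(px,float)); H=c["frame"].shape[0]
    f=H/2/np.tan(np.radians(c["vertical_fov"]/2))
    K=np.array([[f,0,c["cx"]],[0,f,c["cy"]],[0,0,1]])
    u=cv2.undistortPointsIter(px.reshape(-1,1,2),K,np.array([c["k1"],0,0,0.]),None,None,(3,50,1e-10)).reshape(-1,2)
    d=np.c_[u,np.ones(len(u))]
    if "eye" in c: Rm=R.from_euler("xyz",c["attitude"]).as_matrix(); e=np.array(c["eye"])
    else:
        o=pose; T=np.eye(4);T[:3,:3]=R.from_euler("xyz",o["eef_rot"]).as_matrix();T[:3,3]=o["ee_pos"]
        T=T@c["hand_eye"]; Rm=T[:3,:3]; e=T[:3,3]
    return e,d@Rm.T
def onplane(c,px,z,pose=None):
    e,d=rays(c,px,pose); return e+d*((z-e[2])/d[:,2])[:,None]
def load(t):
    q=np.load(f"pics/{t}.npy",allow_pickle=True).item(); return q["c"],q["o"]
E
python3 - <<'E'
from h import *
a=cv2.imread("pics/top0.png")[170:280,280:420]; cv2.imwrite("pics/topc.png",cv2.resize(a,None,fx=5,fy=5,interpolation=2))
c,o=load("top0")
print(onplane(c,[[330,232]],.13),onplane(c,[[307,241]],.129),onplane(c,[[331,192]],.114))
hsv=cv2.cvtColor(c["frame"],cv2.COLOR_RGB2HSV); print(hsv[240,312],hsv[200,300])
E
```

```text
[[ 0.49845284 -0.00551717  0.13      ]] [[0.47265445 0.05679594 0.129     ]] [[ 0.60917711 -0.00638212  0.114     ]]
[ 19 146 105] [  8 178 132]
```

View pics/topc.png

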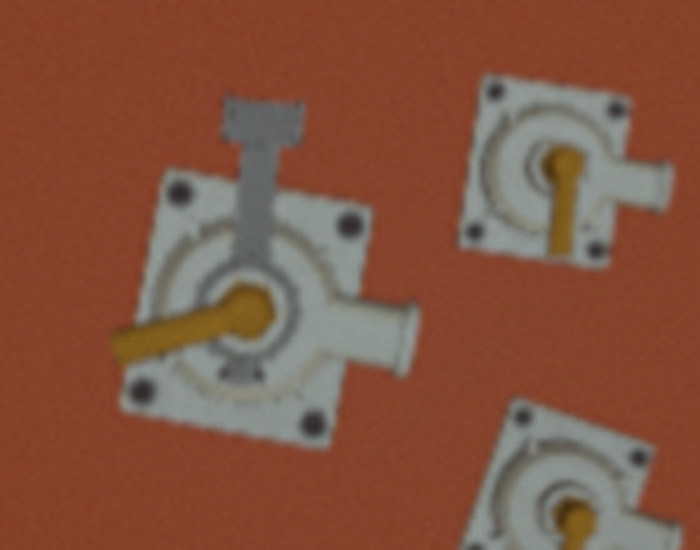

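Enlarged top view: the tail end is at about (303.4,239.6) and the saddle at about (332.6,194). The flange bolts centre on the elbow's axis.

```bash
python3 - <<'E'
from h import *
c,o=load("top0")
p=lambda L:[[280+x/5-.4,170+y/5-.4] for x,y in L]
b=onplane(c,p([(180,193),(350,225),(143,391),(313,424)]),.014); A=b.mean(0); print("axis bolts",A,np.linalg.norm(b-A,axis=1))
ax=onplane(c,p([(250,313)]),.143)[0]; print("axis top",ax)
t=onplane(c,p([(117,348)]),.129)[0]; 
# saddle: ear outer ends top z .136
s=onplane(c,p([(232,122),(295,125)]),.136); s2=onplane(c,p([(263,121)]),.12)[0]
for n,q in(("tail",t),("sad",s2)):
  for X in(A,ax): d=q-X; print(n,q,np.hypot(*d[:2]),np.degrees(np.arctan2(d[1],d[0])))
# strip at z .078: edges mids
st=onplane(c,p([(262,150),(252,255)]),.078); d=st[0]-st[1]; print("strip dir",np.degrees(np.arctan2(d[1],d[0])), st, np.degrees(np.arctan2(*(st-A)[:,1::-1].T)) , np.degrees(np.arctan2((st[0]-A)[1],(st[0]-A)[0])))
E
```

```text
axis bolts [ 0.49869457 -0.00282619  0.014     ] [0.08024111 0.08011062 0.07989279 0.08029177]
axis top [ 0.49812151 -0.00437269  0.143     ]
tail [0.47733425 0.06783227 0.129     ] 0.07381654557886085 106.82027081301995
tail [0.47733425 0.06783227 0.129     ] 0.07513765413166819 106.06071141402688
sad [ 0.60375662 -0.0097466   0.12      ] 0.10528972165409776 -3.7686127001003067
sad [ 0.60375662 -0.0097466   0.12      ] 0.10577171241855667 -2.912262449486143
strip dir -4.406921043764928 [[ 0.5903251  -0.00987263  0.078     ]
 [ 0.53007959 -0.00522967  0.078     ]] [-4.39742242 -4.37918852] -4.397422415056848
```

Tail at about 106.5°, bracket at about -4° and the radii check out (75 and 105 mm), so the turn is about 110° clockwise. I'll raise the tool, travel above the tail and turn to yaw 106.5°.

Request:
{"fn": "jog_arm", "kwargs": {"moves": [[[15,30,40],[1,0,0],94],[[35,70,80],[0,0,2],94],[[55,110,100],[0,0,4],94],[[70,140,100],[0,0,5.5],94],[[85,170,100],[0,0,7],94]]}}

```text
time_s: 0.57
ee_pos: [0.2874, -0.3515, 0.3053]
eef_rot: [-3.141, -0.001, 0.881]
force: [1.4, -0.5, -0.4]
grip_width: 0.0942
```

Request:
{"fn": "jog_arm", "kwargs": {"moves": [[[18,36,0],[0,0,1.3],94],[[36,72,0],[0,0,2.6],94],[[54,108,0],[0,0,3.9],94],[[72,144,0],[0,0,5.2],94],[[90,180,0],[0,0,6.5],94]]}}

```text
time_s: 0.98
ee_pos: [0.3772, -0.1709, 0.3037]
eef_rot: [-3.139, -0.002, 1.448]
force: [0.5, -0.4, 0.2]
grip_width: 0.0943
```

Request:
{"fn": "jog_arm", "kwargs": {"moves": [[[18,36,0],[0,0,1.2],94],[[36,72,0],[0,0,2.4],94],[[60,108,0],[0,0,3.4],94],[[84,144,0],[0,0,3.4],94],[[103,199,0],[0,0,3.4],94]]}}

```text
time_s: 1.4
ee_pos: [0.4744, 0.0096, 0.3033]
eef_rot: [-3.138, -0.002, 1.74]
force: [0.1, 0.0, -0.0]
grip_width: 0.0939
```

Request:
{"fn": "jog_arm", "kwargs": {"moves": [[[0,0,0],[0,0,0],60],[[0,0,0],[0,0,0],60],[[0,0,0],[0,0,0],60]]}}

```text
time_s: 1.65
ee_pos: [0.4731, 0.0075, 0.3034]
eef_rot: [-3.138, -0.002, 1.74]
force: [0.3, 0.1, -0.3]
grip_width: 0.0776
```

```bash
python3 - <<'E'
from h import *
c,o=grab("wrist","w1"); print(o["ee_pos"],np.degrees(o["eef_rot"]),o["qpos"],o["force"])
E
```

```text
[0.47308591 0.00749236 0.30338626] [-1.79795170e+02 -1.18751389e-01  9.96779901e+01] [-6.22836258e-02  6.83108607e-02  1.56863685e+00  1.20059062e-03
  1.50859976e+00 -2.31277118e-01] [ 0.26224885  0.12730992 -0.31280422]
```

View pics/w1.png

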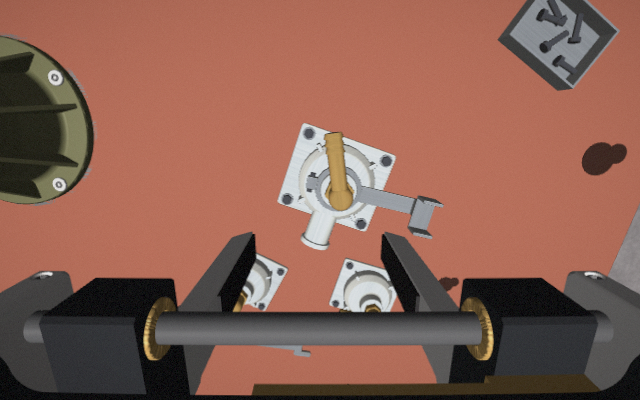

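Wrist view: the brass bend is near (341,195), the tail end near (333,136) and the saddle near (426,216).

```bash
python3 - <<'E'
from h import *
c,o=load("w1"); f=c["frame"][:,:,::-1]
cv2.imwrite("pics/w1c.png",cv2.resize(f[110:260,270:450],None,fx=4.4,fy=4,interpolation=2))
E
```

```text
(no output)
```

View pics/w1c.png

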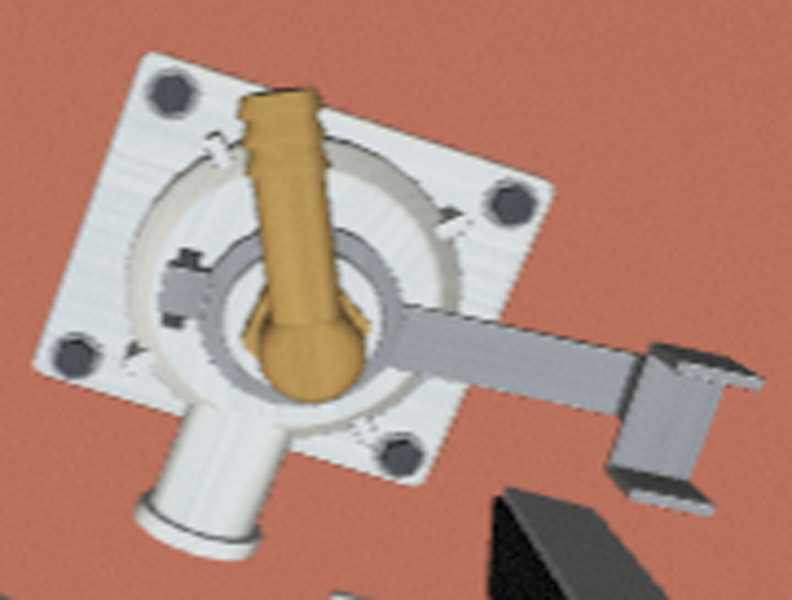

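```bash
python3 - <<'E'
from h import *
c,o=load("w1")
p=lambda L:[[270+x/4.4-.4,110+y/4-.4] for x,y in L]
P=lambda L,z:onplane(c,p(L),z,o)
b=P([(172,93),(511,203),(76,355),(401,456)],.014);A=b.mean(0);print("axis",A,np.linalg.norm(b-A,axis=1))
t=P([(279,94)],.129+.010); tl=P([(305,318)],.139); print("tail end",t,tl)
ang=lambda d:np.degrees(np.arctan2(d[1],d[0]))
print("tail ang",ang(t[0]-A),np.hypot(*(t[0]-A)[:2]),ang(t[0]-tl[0]))
e=P([(763,381),(713,513),(652,346),(612,470)],.136);
# ear top: outer end, inner corner approx
print("ears",e, "outer mid",e[:2].mean(0),ang(e[:2].mean(0)-A))
f=P([(720,390),(690,480),(650,395),(620,465)],.114);m=f.mean(0);print("floor",m,np.hypot(*(m-A)[:2]),ang(m-A))
s=P([(622,383),(400,335)],.078);print("strip",s,ang(s[0]-s[1]),[ang(q-A) for q in s])
E
```

```text
axis [ 0.5009532  -0.00182689  0.014     ] [0.08069753 0.08040032 0.08047449 0.0811649 ]
tail end [[0.47837141 0.06952522 0.139     ]] [[0.49603361 0.01004184 0.139     ]]
tail ang 107.5617332852569 0.07484023814133278 106.53755224780676
ears [[ 0.6181205   0.01155969  0.136     ]
 [ 0.61573589 -0.02998737  0.136     ]
 [ 0.58675383  0.01668791  0.136     ]
 [ 0.58553741 -0.0214871   0.136     ]] outer mid [ 0.6169282  -0.00921384  0.136     ] -3.6444928430847505
floor [ 0.60658082 -0.01332215  0.114     ] 0.10625128915759126 -6.210949577456681
strip [[ 0.60181269 -0.00782678  0.078     ]
 [ 0.53153681 -0.00311867  0.078     ]] -3.832789043258055 [np.float64(-3.404378367941523), np.float64(-2.418597321639117)]
```

Both views agree: axis at about (0.500,-0.0025), tail at about 107°. I'll move above the tail, then down.

Request:
{"fn": "jog_arm", "kwargs": {"moves": [[[14,33,-20],[0,0,1.4],50],[[14,33,-60],[0,0,1.4],50],[[14,33,-95],[0,0,1.4],50],[[14,33,-115],[0,0,1.4],50],[[14,33,-115],[0,0,1.4],50]]}}

```text
time_s: 2.12
ee_pos: [0.4854, 0.0394, 0.1849]
eef_rot: [-3.132, -0.004, 1.859]
force: [-0.5, -0.2, 0.0]
grip_width: 0.0501
```

```bash
python3 - <<'E'
from h import *
c,o=grab("wrist","w2"); print(o["ee_pos"],np.degrees(o["eef_rot"]),o["grip_width"],o["force"])
E
```

```text
[0.48536566 0.03944386 0.18486613] [-179.47459309   -0.22235473  106.53344603] 0.05006727795373993 [-0.51163255 -0.18707591  0.01102365]
```

View pics/w2.png

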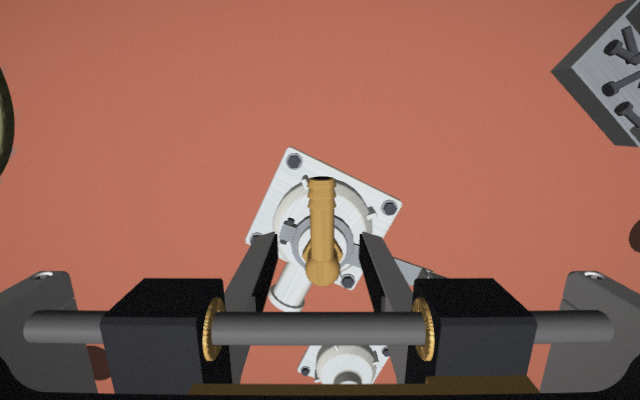

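The tail stands upright in the picture at column 321, centred between the fingers. I'll go down and close.

Request:
{"fn": "jog_arm", "kwargs": {"moves": [[[1,1,-25],[0,0,0],50],[[1,1,-50],[0,0,0],50],[[1,1,-72],[0,0,0],50],[[1,1,-73],[0,0,0],35],[[1,1,-73],[0,0,0],28]], "squeeze": 25}}

```text
time_s: 2.58
ee_pos: [0.4889, 0.0411, 0.117]
eef_rot: [-3.139, -0.002, 1.86]
force: [-0.1, -0.8, -0.2]
grip_width: 0.04
```

Request:
{"fn": "jog_arm", "kwargs": {"moves": [[[0,0,0],[0,0,0],15],[[0,0,0],[0,0,0],15],[[0,0,0],[0,0,0],15],[[0,0,0],[0,0,0],15]]}}

```text
time_s: 2.92
ee_pos: [0.4883, 0.0417, 0.1168]
eef_rot: [-3.139, -0.002, 1.861]
force: [-4.5, -0.3, 6.7]
grip_width: 0.0184
```

Gripped at 18.4 mm. Next I turn clockwise about the axis in arcs, 30° per call.

Request:
{"fn": "jog_arm", "kwargs": {"moves": [[[4.6,1.1,0],[0,0,-1.2],15],[[9.3,1.8,0],[0,0,-2.4],15],[[14.1,1.9,0],[0,0,-3.6],15],[[18.8,1.5,0],[0,0,-4.8],15],[[23.5,0.6,0],[0,0,-6],15]]}}

```text
time_s: 3.33
ee_pos: [0.5114, 0.0423, 0.1165]
eef_rot: [-3.137, -0.002, 1.333]
force: [-8.8, -2.7, 6.1]
grip_width: 0.0186
```

```bash
python3 - <<'E'
from h import *
c,o=grab("top","t2"); print(o["ee_pos"],np.degrees(o["eef_rot"]),o["force"],o["grip_width"],o["moment"],o["qpos"])
p=lambda a:45.5*np.array([np.cos(np.radians(a)),np.sin(np.radians(a))])
for a0 in(76.5,46.5,16.5): print([np.round(p(a0-6*k)-p(a0),1).tolist() for k in range(1,6)])
cv2.imwrite("pics/t2c.png",cv2.resize(c["frame"][150:290,260:420,::-1],None,fx=4,fy=4))
E
```

```text
[0.51142362 0.04229287 0.11645681] [-1.79758031e+02 -9.06406697e-02  7.63667797e+01] [-8.77030888 -2.67147621  6.05602266] 0.018640933273704318 [-3.98259117e-01  1.70200869e+00 -7.13358860e-04] [0.00976809 0.3147498  1.72168895 0.00286993 1.10886193 0.2464255 ]
[[4.6, -1.4], [9.0, -3.2], [13.2, -5.4], [17.1, -8.1], [20.7, -11.2]]
[[3.3, -3.5], [6.2, -7.2], [8.7, -11.3], [10.7, -15.6], [12.3, -20.1]]
[[1.1, -4.6], [1.7, -9.4], [1.9, -14.1], [1.5, -18.9], [0.6, -23.5]]
```

View pics/t2c.png

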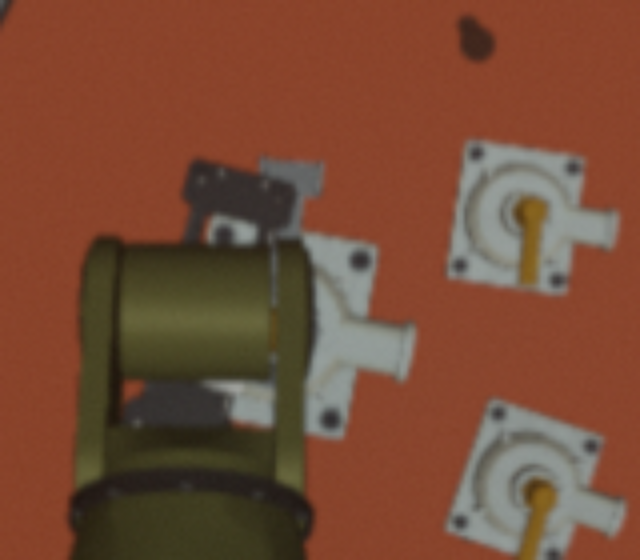

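Forces are about 9 N, as expected for the thread. I'll carry on.

Request:
{"fn": "jog_arm", "kwargs": {"moves": [[[4.6,-1.4,0],[0,0,-1.2],15],[[9,-3.2,0],[0,0,-2.4],15],[[13.2,-5.4,0],[0,0,-3.6],15],[[17.1,-8.1,0],[0,0,-4.8],15],[[20.7,-11.2,0],[0,0,-6],15]]}}

```text
time_s: 3.8
ee_pos: [0.5315, 0.0311, 0.1161]
eef_rot: [-3.136, -0.0, 0.809]
force: [-12.3, 0.3, 4.8]
grip_width: 0.018
```

Request:
{"fn": "jog_arm", "kwargs": {"moves": [[[3.3,-3.5,0],[0,0,-1.2],15],[[6.2,-7.2,0],[0,0,-2.4],15],[[8.7,-11.3,0],[0,0,-3.6],15],[[10.7,-15.6,0],[0,0,-4.8],15],[[12.3,-20.1,0],[0,0,-6],15]]}}

```text
time_s: 4.22
ee_pos: [0.5433, 0.0114, 0.1158]
eef_rot: [-3.137, 0.002, 0.286]
force: [-14.0, 3.5, 4.4]
grip_width: 0.0182
```

```bash
python3 - <<'E'
from h import *
c,o=grab("wrist","w3"); print(o["ee_pos"],np.degrees(o["eef_rot"]),o["force"],o["grip_width"],o["moment"])
E
```

```text
[0.54327583 0.01138969 0.11576898] [-1.79710146e+02  1.04755994e-01  1.63700422e+01] [-14.04042815   3.48761525   4.36450959] 0.018219532489157055 [0.69999794 2.79994122 0.0151262 ]
```

View pics/w3.png

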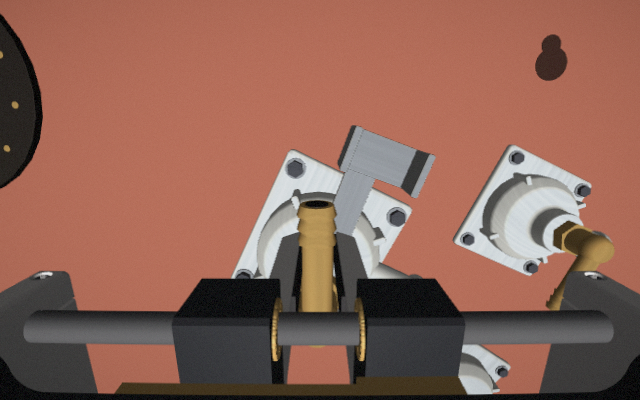

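The tail (mid-column 318) and the saddle on its right are clearly visible. I'll do another 15°, then measure.

Request:
{"fn": "jog_arm", "kwargs": {"moves": [[[0.5,-3.8,0],[0,0,-1],15],[[0.5,-7.8,0],[0,0,-2],15],[[0.4,-11.7,0],[0,0,-3],15],[[0.4,-11.7,0],[0,0,-3],15]]}}

```text
time_s: 4.6
ee_pos: [0.5445, -0.0003, 0.1161]
eef_rot: [-3.137, -0.0, 0.023]
force: [-7.3, 5.2, 2.4]
grip_width: 0.0186
```

```bash
python3 - <<'E'
from h import *
c,o=grab("wrist","w4"); print(o["ee_pos"],np.degrees(o["eef_rot"]),o["force"],o["grip_width"],o["moment"])
cv2.imwrite("pics/w4c.png",cv2.resize(c["frame"][130:330,220:440,::-1],None,fx=3,fy=3,interpolation=2))
E
```

```text
[ 5.44455448e-01 -2.78617918e-04  1.16119631e-01] [-1.79747567e+02 -2.26994177e-02  1.31712508e+00] [-7.28593435  5.17015981  2.4152548 ] 0.01858294378593079 [ 0.96417111  1.34946936 -0.10140128]
```

View pics/w4c.png

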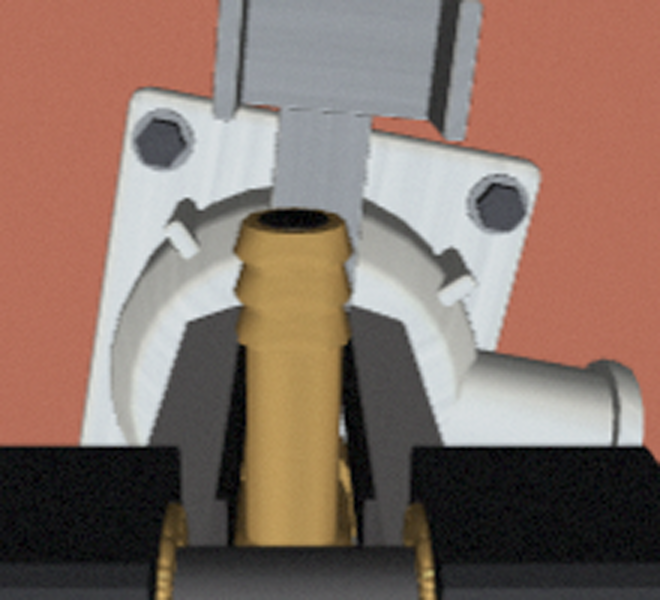

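The tail is still slightly left of the saddle's middle. I'll view the saddle region enlarged.

```bash
python3 - <<'E'
from h import *
c,o=load("w4")
cv2.imwrite("pics/w4d.png",cv2.resize(c["frame"][90:240,260:400,::-1],None,fx=4,fy=4,interpolation=2))
E
```

```text
(no output)
```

View pics/w4d.png

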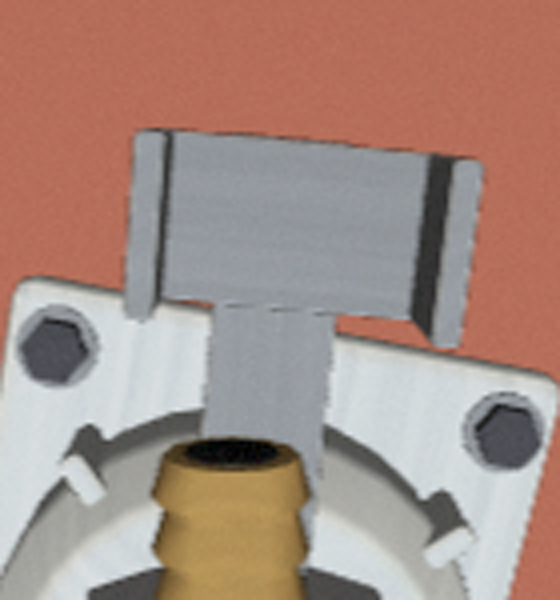

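```bash
python3 - <<'E'
from h import *
c,o=load("w4")
p=lambda L:[[260+x/4-.4,90+y/4-.4] for x,y in L]
P=lambda L,z:onplane(c,p(L),z,o)
ang=lambda d:np.degrees(np.arctan2(d[1],d[0]))
e=P([(137,132),(163,132),(126,316),(152,318),(460,160),(483,163),(434,345),(459,347)],.136)
l=e[:4].mean(0);r=e[4:].mean(0);m=(l+r)/2;print("ears sep",np.linalg.norm(l-r),"mid",m)
dirs=[ang(e[0]-e[2]),ang(e[1]-e[3]),ang(e[4]-e[6]),ang(e[5]-e[7]),ang(l-r)-90];print("dirs",dirs)
out=P([(232,453)],.1285)[0]
u=np.array([np.cos(np.radians(-4)),np.sin(np.radians(-4)),0])
ax=m-u*.105; print("axis from saddle",ax)
f=P([(165,300),(415,320),(168,135),(427,155)],.114);print("floor mid",f.mean(0))
for A in([.500,-.0025,0],ax):
  A=np.array(A)*[1,1,0]
  print("out",out,ang(out-A),np.hypot(*(out-A)[:2]),"sad",ang(m-A),ang(f.mean(0)-A),np.hypot(*(m-A)[:2]))
E
```

```text
ears sep 0.04000719711723647 mid [ 0.60538873 -0.00910723  0.136     ]
dirs [np.float64(-3.2961183517855916), np.float64(-2.9612171392577116), np.float64(-4.301932390408462), np.float64(-3.4467105696599605), np.float64(-3.8773521260202983)]
axis from saddle [ 0.5006445 -0.0017828  0.136    ]
floor mid [ 0.60508575 -0.00901097  0.114     ]
out [ 0.57540701 -0.00088673  0.1285    ] 1.2256093594143291 0.07542426074946078 sad -3.5874014913973333 -3.545434239105708 0.10559564168156597
out [ 0.57540701 -0.00088673  0.1285    ] 0.6866913441590436 0.07476787230173339 sad -3.999999999999999 -3.9590103052848638 0.10500000000000001
```

Bracket at about -3.8° and tail at about +1.0°, with consistent sizes (ears 40.0 mm apart, radii 75 and 105 mm). Another 4.8° should align it.

Request:
{"fn": "jog_arm", "kwargs": {"moves": [[[-0.1,-1.9,0],[0,0,-0.5],15],[[-0.2,-3.7,0],[0,0,-0.95],15],[[-0.2,-3.7,0],[0,0,-0.95],15],[[-0.2,-3.7,0],[0,0,-0.95],15]]}}

```text
time_s: 4.98
ee_pos: [0.5443, -0.0036, 0.1161]
eef_rot: [-3.137, -0.0, -0.054]
force: [-7.1, 6.2, 2.5]
grip_width: 0.0183
```

```bash
python3 - <<'E'
from h import *
c,o=grab("wrist","w5"); print(o["ee_pos"],np.degrees(o["eef_rot"]),o["force"],o["grip_width"],o["moment"])
cv2.imwrite("pics/w5d.png",cv2.resize(c["frame"][90:240,260:400,::-1],None,fx=4,fy=4,interpolation=2))
E
```

```text
[ 0.5443432  -0.00356025  0.11614114] [-1.79757527e+02 -2.81721038e-02 -3.10400242e+00] [-7.13155642  6.15432933  2.50767737] 0.018276634396710924 [ 1.10235022  1.34948997 -0.06613232]
```

View pics/w5d.png

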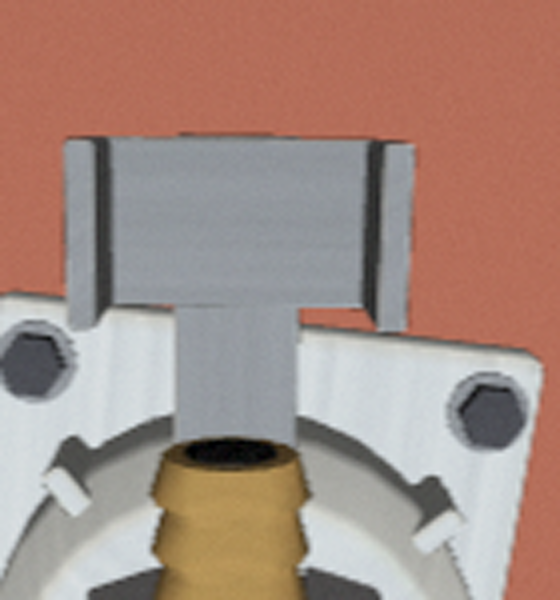

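Nearly aligned: outlet middle at column 232, saddle middle about 238. I'll measure what remains.

```bash
python3 - <<'E'
from h import *
c,o=load("w5")
p=lambda L:[[260+x/4-.4,90+y/4-.4] for x,y in L]
P=lambda L,z:onplane(c,p(L),z,o)
ang=lambda d:np.degrees(np.arctan2(d[1],d[0]))
e=P([(65,140),(95,140),(69,328),(96,325),(384,144),(413,146),(378,329),(406,331)],.136)
l=e[:4].mean(0);r=e[4:].mean(0);m=(l+r)/2;print("sep",np.linalg.norm(l-r),m,"dirs",[ang(e[i]-e[i+2]) for i in(0,1,4,5)],ang(l-r)-90)
f=P([(105,305),(363,306),(109,140),(366,142)],.114).mean(0)
out=P([(232,453)],.1285)[0]
for A in([.500,-.0025,0],[.5005,-.002,0],m-.105*np.array([np.cos(.066),-np.sin(.066),0])):
  print(ang(out-A),ang(m-A),ang(f-A),"out->saddle",ang(m-out),ang(f-out))
hsv=cv2.cvtColor(c["frame"],cv2.COLOR_RGB2HSV);M=cv2.inRange(hsv,(14,110,60),(28,255,255))
for row in(225,235,250,262,275,280):
  x=np.where(M[row,280:360])[0]+280
  if len(x): print(row,x.min(),x.max(),(x.min()+x.max())/2)
E
```

```text
sep 0.039727679598434096 [ 0.60542739 -0.00899871  0.136     ] dirs [np.float64(-3.766242866452872), np.float64(-4.358223635200182), np.float64(-3.271699296561083), np.float64(-3.2563515650019403)] -3.823003152831987
-3.0653774983028557 -3.5273396530122203 -3.3161432518522944 out->saddle -4.67785306444494 -3.944234202933887
-3.467767714523412 -3.8160059446192447 -3.604329404540909 out->saddle -4.67785306444494 -3.944234202933887
-3.4185743184255712 -3.7815214478634336 -3.569465531982238 out->saddle -4.67785306444494 -3.944234202933887
225 299 335 317.0
235 300 334 317.0
250 302 333 317.5
262 302 333 317.5
275 302 332 317.0
280 301 334 317.5
```

About 0.4–0.5° remains, so I'll make one small nudge, then open and lift.

Request:
{"fn": "jog_arm", "kwargs": {"moves": [[[0,-0.4,0],[0,0,-0.1],15],[[0,-0.4,0],[0,0,-0.1],15],[[0,-0.4,0],[0,0,-0.1],15]]}}

```text
time_s: 5.28
ee_pos: [0.5443, -0.0038, 0.1161]
eef_rot: [-3.137, -0.0, -0.063]
force: [-7.1, 6.3, 2.1]
grip_width: 0.0183
```

Request:
{"fn": "jog_arm", "kwargs": {"moves": [[[0,0,0],[0,0,0],45],[[0,0,0],[0,0,0],45],[[0,0,0],[0,0,0],45],[[0,0,0],[0,0,0],45]]}}

```text
time_s: 5.62
ee_pos: [0.5452, -0.0049, 0.1159]
eef_rot: [-3.139, -0.003, -0.063]
force: [1.5, 0.6, -0.0]
grip_width: 0.0416
```

Request:
{"fn": "jog_arm", "kwargs": {"moves": [[[0,0,25],[0,0,0],45],[[0,0,55],[0,0,0],45],[[0,0,90],[0,0,0],45],[[-10,0,125],[0,0,0],45],[[-40,0,150],[0,0,0],45]]}}

```text
time_s: 6.03
ee_pos: [0.5063, -0.005, 0.2682]
eef_rot: [-3.139, -0.005, -0.063]
force: [-0.6, -0.1, 0.6]
grip_width: 0.0451
```

Request:
{"fn": "jog_arm", "kwargs": {"moves": [[[0,0,0],[0,0,0],45],[[0,0,0],[0,0,0],45]]}}

```text
time_s: 6.2
ee_pos: [0.505, -0.0048, 0.2674]
eef_rot: [-3.139, -0.006, -0.063]
force: [-0.0, 1.2, -0.7]
grip_width: 0.0451
```

```bash
python3 - <<'E'
from h import *
c,o=grab("wrist","w6"); print(o["ee_pos"],np.degrees(o["eef_rot"]),o["force"],o["grip_width"])
cv2.imwrite("pics/w6d.png",cv2.resize(c["frame"][80:280,220:420,::-1],None,fx=3,fy=3,interpolation=2))
E
```

```text
[ 0.50500244 -0.0048376   0.26736516] [-179.83784724   -0.33975313   -3.60745584] [-0.01912495  1.15118706 -0.74377589] 0.04511879175768192
```

View pics/w6d.png

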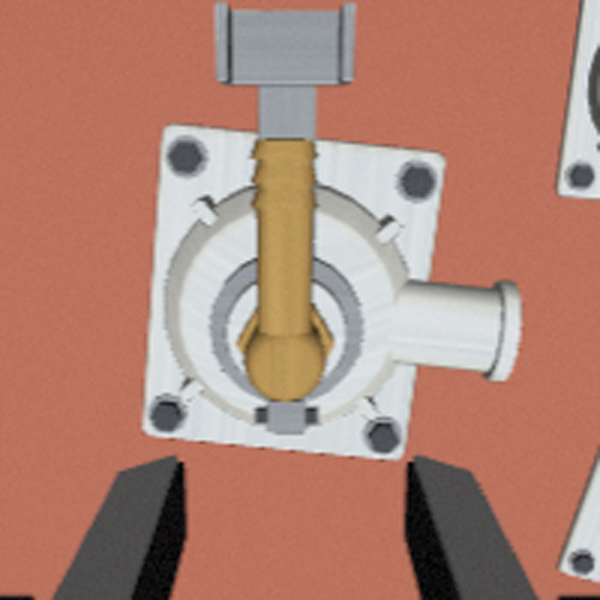

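After release: tail-end middle about 284.5, saddle middle about 285.5, strip about 287. A numeric check comes next, from both the wrist and top cameras.

```bash
python3 - <<'E'
from h import *
c,o=load("w6")
ang=lambda d:np.degrees(np.arctan2(d[1],d[0]))
p=lambda L:[[220+x/3-.33,80+y/3-.33] for x,y in L]
P=lambda L,z:onplane(c,p(L),z,o)
hsv=cv2.cvtColor(c["frame"],cv2.COLOR_RGB2HSV);M=cv2.inRange(hsv,(14,110,60),(28,255,255))
mid=[]
for row in range(130,186,3):
  x=np.where(M[row,290:335])[0]+290; mid.append([(x.min()+x.max())/2,row])
q=onplane(c,mid,.129,o); v=cv2.fitLine(q[:,:2].astype(np.float32),cv2.DIST_HUBER,0,.01,.01).ravel();v*=np.sign(v[0])
print("tail line",ang(v[:2]),[m[0] for m in mid])
b=P([(186,156),(417,181),(166,412),(382,435)],.014).mean(0);print("axis",b)
out=q[:2].mean(0)
e=P([(217,5),(355,5),(215,84),(354,84)],.136).mean(0); f=P([(230,84),(341,84)],.114).mean(0); s=P([(287,115)],.078)[0]
lug=P([(287.5,418)],.078)[0]
for n,z in(("tailend",out),("ears",e),("floor",f),("strip",s)): print(n,z,ang(z-b),ang(z-[.5005,-.002,0]))
print("strip from lug",ang(s-lug),"ears-lug",ang(e-lug))
c,o=grab("top","t6"); cv2.imwrite("pics/t6c.png",cv2.resize(c["frame"][170:280,280:420,::-1],None,fx=5,fy=5,interpolation=2))
E
```

```text
tail line -3.6103256 [np.float64(314.5), np.float64(314.5), np.float64(314.5), np.float64(314.5), np.float64(314.5), np.float64(314.0), np.float64(314.0), np.float64(314.5), np.float64(314.5), np.float64(314.5), np.float64(314.5), np.float64(314.5), np.float64(314.5), np.float64(314.5), np.float64(314.0), np.float64(314.0), np.float64(314.5), np.float64(315.0), np.float64(315.0)]
axis [ 0.50074939 -0.0016938   0.014     ]
tailend [ 0.57020658 -0.00643163  0.129     ] -3.9022212049710876 -3.6377076790546994
ears [ 0.6044524  -0.00900364  0.136     ] -4.032005832064939 -3.854393727791667
floor [ 0.59355352 -0.00808586  0.114     ] -3.9401317569537184 -3.741915065029342
strip [ 0.58375509 -0.00754763  0.078     ] -4.033999237690265 -3.8122160129276144
strip from lug -3.6121512507495614 ears-lug -3.672534861776595
```

View pics/t6c.png

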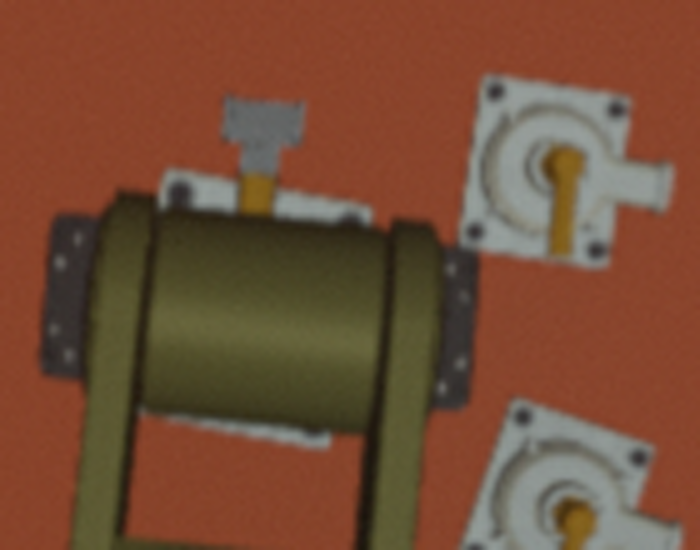

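Tail and saddle directions agree within about 0.2°, and nothing else has moved. Handing in.

```bash
python3 -c "
from h import *
print(ctrl.get_obs()['force'],ctrl.get_obs()['time_s'],ctrl.hand_in())"
```

```text
the job is handed in; nothing more can be done
[ 0.44576826 -1.65279128  0.86818846] 6.3 None
```

I gripped the largest housing's brass elbow by its tail and screwed it in about 110° clockwise. I never turned it back. I then released it and lifted clear, and handed in at 6.3 s of the 42 s allowed.

- **Alignment after release:** in the wrist view the tail points at about -3.6 to -3.9°. The saddle and bracket lie at about -3.6 to -4.0°. Taken about the same axis, the two agree within about 0.2°.
- **Disagreement before release:** the line from the outlet to the saddle gave a spread of -3.9 to -4.7° in one view. Over that short distance a small measuring error matters a lot, and the view after release showed no such offset.
- **Forces and surroundings:** the largest wrist force I read was about 15 N. I saw nothing else moved in the final top view, where the arm hides part of the housing. I compared by eye only the area around the pump, not the whole bench.

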